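Clamp a circuit board in the bench vise with its coaxial wheel and lock knob

ROBOT

A 6-joint arm with a two-finger parallel gripper is mounted at the origin on the work surface. World frame = base frame: x ahead of the robot, y to its left, z up, the work surface at z = 0. Lengths are in m, angles in degrees, forces in N, time in s.
With the tool pointing down it reaches from about 0.25 to 0.8 m from the base axis. Payload 3.9 kg.
Tool frame: the origin (TCP) lies between the finger pads; the fingertips stand 19 mm ahead of it and the grasp point (between the pads) is the TCP; x points along the fingers, y is the direction in which the jaws open and shut, and the axes are right-handed (so a half turn about x gives the same grasp; the last joint's range is limited). The gripper opens to 85 mm and grips with 20 to 120 N. Pads are 22 mm wide; open, the fingers measure 114 mm over their backs; the gripper's body (76 mm by 85 mm) begins 54 mm behind the grasp point. The pads swing forward as they close: fully open they stand 13 mm farther back than shut.
Start: joints at [-75.401, 14.897, -7.913, 67.191, 0, 90], TCP at [0.132, -0.508, 0.25] pointing down, gripper open.
Joint ranges: [-159.42, 159.42], [-47.68, 98.78], [-73.54, 78.23], [-108.79, 121.32], [-90, 84.71], [-180, 180]. Speed limits (degrees/s): [147.25, 147.25, 180, 180, 180, 180].

INTERFACE

Orientations are given as [roll, pitch, yaw] about the fixed x, y, z axes, in that order (R = Rz(yaw) Ry(pitch) Rx(roll)).
In Python, from rig import status, imaging, ticket gives the robot as it stands.
- The arm moves only by the tool step_arm, never from a script. Its argument "targets" is a list that holds one entry, the list of rows, each a list of 4 numbers: the shift along the tool's x, y, z in mm, then the turn about the tool's x in degrees. In form: [[[tx, ty, tz, turn], ...]]. A call has 1 to 20 rows; each row shifts and turns the pose as measured when the row begins, along the tool's axes as they then stand; what a row does not reach is not made up. A row lasts 1/8 s, in which the tool goes at most 62.5 mm and 10.7 degrees, less where a joint would pass 70% of its speed; a pose out of reach is approached as far as the arm can. A call is refused whole if a number of a shift passes 62.5 or a number of a turn 10.7, either way. A call with a gripper value outside its range is refused whole. "jaw" is the finger opening in mm, from 0 to 85.4, set as the call begins (left out, the last holds). The fingers move at their own pace and stop on an object; "grip_force" is the grip in N (left out, the last holds). Time passes only in rows, so rows that do not move let the fingers close. It gives the time, the measured TCP pose, the force and the opening at its end, in the units of the state.
- status.get_state(): the state, without advancing time (a new reading comes with each control period).
- imaging.get_image(name): name is "side" or "top" or "wrist"; returns (picture, depth): 480x640x3 uint8, red, green, blue; 480x640 float32, m along the optical axis (not along the pixel's ray), 0 where there is no reading.
- imaging.camera_model(name): a dict with "fov_y" (degrees; the focal length in pixels is half the picture's height over the tangent of half this angle, whatever the lens; pixels are square), "cx", "cy" (the principal point, pixels), "world_to_cam" (4x4, takes a point from world to camera coordinates). Camera axes: x right, y down, z forward; pixel columns grow to the right and rows downward; lengths in m; the calibration is good to about 2 mm. A picture is of the moment at which its call begins: read the wrist's pose just before it. camera_model takes no time and is no camera call; for the wrist camera it gives the pose at the moment of the call.
- ticket.job_done(): hands the job in, once; it reports no verdict.
The state is a dict: "t": time; "joint_pos": joint angles; "dq": joint speeds; "joint_torque": joint torques, N m; "ee_pos": TCP position; "tcp_rot": TCP orientation; "wrist_force": force on the tool from outside, world axes, zero at the start; "wrist_torque": the same for the moment, N m; "opening": finger opening in m.
Only numpy, scipy, OpenCV 4.12 (cv2) and the standard library are available. Lean on these libraries where they do the work, as an engineer would, in place of code of your own. Each camera call takes 0.05 s, during which the arm holds its last target. There are 200 camera calls.

TASK

Close the bench vise on the circuit board by turning the large outer wheel clockwise until the board is gripped snugly against the back stop, but gently (about 12 N), without turning the small lock knob above it. Then turn the small knob clockwise until it is firmly tight but not forced (about 0.45 N m), leaving the wheel where it is and the board gripped. Work by the two knobs only and leave everything else on the bench alone.

Things in the scene. Friction and masses are not known exactly. Their poses are not given: they have to be found in the camera images.
- vise: Grey bench vise fixed to the table; base plate 120 (x) x 285 (y) x 12 mm, origin on the table. +y is the clamping direction. From -y to +y: gear housing (top 40 mm above the table) with two knobs one above the other on a vertical axis at (0, -85 mm); moving jaw; circuit board on two rails; back stop. All but the knobs and their shaft is lower than 47 mm.
- wheel_grip (a point): Point on the axis of the outer wheel, 73 mm above the table, a good height to grip the rim across from above; the lock knob then stands between the fingers, its top 41 mm above this point. A torque read while the wheel stands still is off by its drag, up to 0.10 N m either way: judge the clamping by how much the torque has risen since free turning.
- wheel: The outer wheel: black ribbed disc, 60 mm diameter, 22 mm high, origin at its underside 60 mm above the table; 20 mm free under its rim. Clockwise from above moves the jaw to vise +y, 12 mm per rad. It drags with 0.10 N m and stays where left. Clamping adds 0.012 N m per N; once the board is on the stop that is 0.08 to 0.15 N m per 0.1 rad. Let go, about 8 N of clamping stays.
- lock_grip (a point): Point on the axis of the lock knob, 104 mm above the table. The knob: black ribbed cylinder, 28 mm diameter, from 86 to 114 mm above the table, on the wheel's axis. Fingertips must stay above 82 mm to clear the wheel.
- lock: The lock knob itself, origin on its axis 82 mm above the table. Clockwise from above tightens. It starts loose by an unknown 0.4 to 1.0 rad: turns with 0.02 N m, then binds, and from there takes 0.25 N m plus 0.2 N m per 0.1 rad. Firmly tight: 0.38 to 0.6 N m; above 0.75 N m it is overtightened. It stays where left and turns independently of the wheel.
- lock_rim (a point): A point on the rim of the lock knob's upper face, 14 mm off its axis; it goes round with the knob. Where it stands when the knob binds differs from start to start.
- nut_mark (a point): A point inside the lock's nut, under the lock knob, 4 mm off the axis. The nut yields 0.05 rad per 0.1 N m beyond 0.25 N m, so this point moves only by fractions of a millimetre: too little to be read from its measured position.
- pad: Black rubber pad on the moving jaw, 70 mm long (x), from 15 to 42 mm above the table, sprung; its origin coincides with that of the vise before the jaw moves; its face is 18 mm to +y of its origin.
- pad_face (a point): Centre of the pad's clamping face, 28 mm above the table; it faces vise +y.
- stop: Aluminium back stop, 70 (x) x 20 (y) x 30 mm, bolted to the base plate at one of various places; origin on the base plate, under its clamping face, which faces vise -y.
- stop_face (a point): Centre of the back stop's clamping face, 28 mm above the table.
- board: Green circuit board in a grey carrier, 80 (vise x) x 60 (vise y) x 12 mm, 150 g or so, lying loose on the rails between pad and stop, origin under its centre, 22 mm above the table. There are 6 to 15 mm of play in all, and it lies up to 2 degrees crooked until clamped.
- screwdriver: Bystander: yellow-handled screwdriver, 160 mm long; leave alone.
- spool: Bystander: reel of solder standing on end, 50 mm diameter, 32 mm high; leave alone.
- flux: Bystander: small jar, 36 mm diameter, 45 mm high; leave alone.
- pliers: Bystander: black-handled pliers lying flat; leave alone.
- spare: Bystander: bare green board 70 x 50 x 5 mm lying flat; leave alone.
- carton: Bystander: small cardboard carton 55 x 35 x 22 mm; leave alone.
There are look-alikes about, which are no part of the job. What is shaped like the board but blue or pink is not meant.

How it is judged (in metres and radians):
On the way, in this order (a step that is already met when the one before it is completed fails the run):
1. the board is gripped between pad and stop with at least 7 N while the lock knob has not been turned (its rim moved less than 3 mm) (contact force between pad and board above 7 N and contact force between stop and board above 5 N and distance of lock_rim from where it was at the start of the episode below 0.003 m), for 0.2 s.
2. the lock knob is firmly tight (about 0.35 N m reached) with the board still gripped (distance of nut_mark from where it was at the start of the episode above 0.0002 m and contact force between pad and board above 4 N and contact force between stop and board above 3 N), for 0.1 s.
At the end, for the whole second after the job is handed in: The board is gripped between pad and back stop with 4 to 25 N, square to the jaws within 0.02 rad and at rest, and the lock knob is left tight (turned at least 4 mm at its rim, its nut still wound up by more than 0.1 mm) (contact force between pad and board between 4 and 25 N and contact force between stop and board above 3 N and angle between the y axis of board and the y axis of vise, either way round below 0.02 rad and linear speed of board below 0.01 m/s and distance of nut_mark from where it was at the start of the episode above 0.0001 m and distance of lock_rim from where it was at the start of the episode above 0.004 m); the robot touches nothing.
It fails at once if the board is squeezed with more than 25 N (contact force between pad and board above 25 N).
It fails at once if the lock is overtightened (more than about 0.75 N m) (distance of nut_mark from where it was at the start of the episode above 0.001 m).
It fails at once if the robot pushes on the board, the jaw pad or the stop by hand (more than 2 N) (contact force between any of the fingers, the arm and board above 2 N or contact force between any of the fingers, the arm and pad above 2 N or contact force between any of the fingers, the arm and stop above 2 N).
It fails at once if a bystander is moved more than 20 mm (distance of any of screwdriver, spool, flux, pliers, spare, carton from where it was at the start of the episode above 0.02 m).
It also fails if it takes over 61 s, if anything falls off the work surface, if the arm or the gripper's body presses on something with over 40 N, if the wrist force passes 120 N, or if a joint passes its speed limit or range.

## Working session

There is one attempt and no reset: what is moved stays moved. The work goes in short steps, Python scripts to look and compute and a tool call to move; the robot and the scene stay as the last step left them, time stands still between calls to the robot, and variables do not carry over. Pictures are saved under pics/ and viewed, about 8 in all and at most 12, crops included, and the job is handed in when it is done.

Besides the shell and the picture viewer there is one more tool, called in YAML: its name, and indented under it one key for each argument. step_arm: Moves the arm, as the interface text tells. Its arguments: {"type":"object","properties":{"targets":{"type":"array","items":{"type":"array","items":{"type":"array","items":{"type":"number"}}}},"jaw":{"type":"number"},"grip_force":{"type":"number"}},"required":["targets"]}

```bash
mkdir -p pics; cat > h.py <<'E'
import numpy as np,cv2
from rig import status,imaging,ticket
def grab(n):
    m=imaging.camera_model(n);im,d=imaging.get_image(n);return im,d,m
def pt(m,d,u,v,z=None):
    f=240/np.tan(np.radians(m['fov_y']/2));r=np.array([(u-m['cx'])/f,(v-m['cy'])/f,1])
    T=np.linalg.inv(np.array(m['world_to_cam']))
    if z is None: return T[:3,:3]@(r*d[v,u])+T[:3,3]
    w=T[:3,:3]@r; return T[:3,3]+w*(z-T[2,3])/w[2]
E
python3 - <<'E'
from h import *
im,d,m=grab('top');cv2.imwrite('pics/top.png',im[...,::-1]);np.savez('top.npz',d=d,**{k:np.array(v) for k,v in m.items()})
print(m['fov_y'],np.round(m['world_to_cam'],3));s=status.get_state();print(s)
E
```

```text
48.3784055439025 [[-0.005 -1.     0.009  0.018]
 [-0.986  0.004 -0.167  0.569]
 [ 0.167 -0.01  -0.986  1.114]
 [ 0.     0.     0.     1.   ]]
{'t': 0.05, 'joint_pos': array([-7.54004651e+01,  1.49381527e+01, -7.98448214e+00,  6.71918792e+01,
       -1.02565771e-03,  8.99992040e+01]), 'dq': array([-0.01104529, -0.0341421 , -0.00249054,  0.00130861, -0.02982048,
       -0.05686774]), 'joint_torque': array([ 5.88038092e-04, -4.06886888e+01,  2.54798502e+01,  1.02688486e-02,
        1.04510088e-04, -7.90032306e-07]), 'ee_pos': array([ 0.13216493, -0.50742728,  0.24945117]), 'tcp_rot': array([-89.4876344 ,  89.88548137, 105.11269751]), 'wrist_force': array([ 0.05716099,  0.20735316, -1.12520478]), 'wrist_torque': array([0.00037336, 0.02534323, 0.0055098 ]), 'opening': 0.08497555413785401}
```

View pics/top.png

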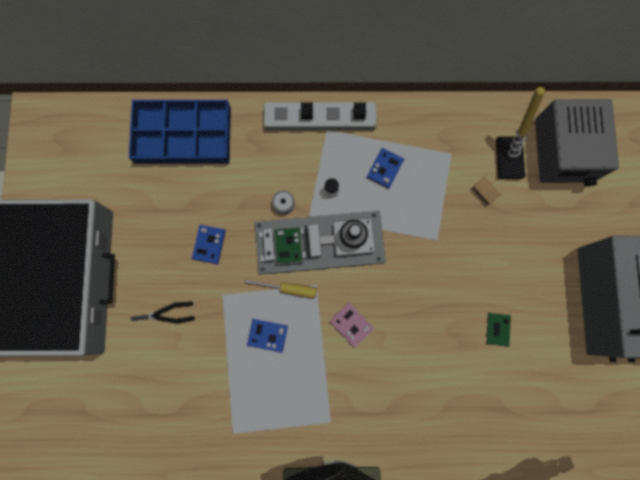

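The vise is at about (320, 242) with +y to the left. The knobs are at (353, 233) and the board at (288, 245). The flux jar (331, 187) and screwdriver (285, 288) are nearby.

```bash
python3 - <<'E'
from h import *
im=cv2.imread('pics/top.png');z=dict(np.load('top.npz'));d=z['d'];m={k:(v if v.ndim else float(v)) for k,v in z.items()}
c=cv2.resize(im[200:285,245:395],None,fx=5,fy=5,interpolation=cv2.INTER_CUBIC);cv2.imwrite('pics/c1.png',c)
for u,v in [(353,233),(354,230),(345,243),(340,232),(353,247),(365,226),(288,245),(267,245)]: print(u,v,np.round(pt(m,d,u,v),4))
# knob top mask by depth height
P=np.array([[pt(m,d,u,v) for u in range(325,385)] for v in range(205,265)])
for a,b in [(.105,.13),(.074,.09)]:
    q=P[(P[...,2]>a)&(P[...,2]<b)];print(a,len(q),q.min(0),q.max(0),(q.min(0)+q.max(0))/2)
E
```

```text
353 233 [ 0.5798 -0.0462  0.1189]
354 230 [ 0.587  -0.0486  0.1143]
345 243 [ 0.5655 -0.0315  0.0814]
340 232 [ 0.5891 -0.0212  0.0821]
353 247 [ 0.5581 -0.0488  0.0738]
365 226 [ 0.6028 -0.0748  0.0774]
288 245 [0.5693 0.0914 0.0358]
267 245 [0.5679 0.1366 0.0453]
0.105 162 [ 0.57360465 -0.06357915  0.10555828] [ 0.60278077 -0.03441096  0.12009916] [ 0.58819271 -0.04899506  0.11282872]
0.074 469 [ 0.55734766 -0.07863113  0.07414713] [ 0.61759074 -0.0190219   0.08997066] [ 0.5874692  -0.04882652  0.08205889]
```

View pics/c1.png

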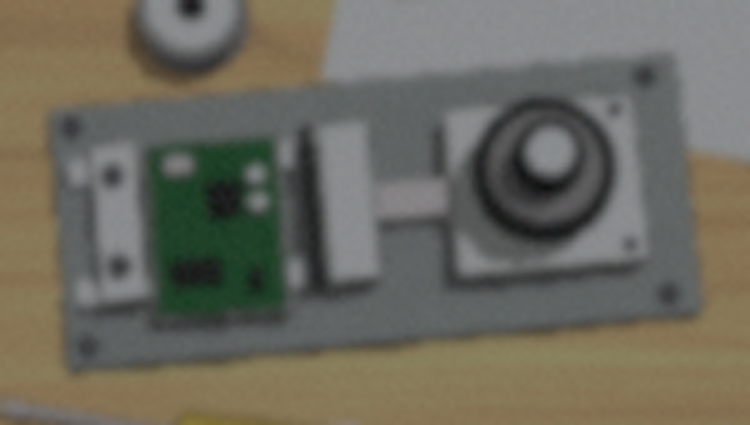

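Axis at about (0.588, −0.049), with the wheel and knob agreeing within 1 mm and heights as specified. I'll prewind the wrist, since clockwise is +turn with the tool pointing down.

step_arm:
  targets:
    - [[0,0,0,-10.7],[0,0,0,-10.7],[0,0,0,-10.7],[0,0,0,-10.7],[0,0,0,-10.7],[0,0,0,-10.7],[0,0,0,-10.7],[0,0,0,-10.7],[0,0,0,-10.7],[0,0,0,-10.7],[0,0,0,-10.7],[0,0,0,-10.7],[0,0,0,-10.7],[0,0,0,0]]
  jaw: 85

```text
t: 1.8
ee_pos: [0.1303, -0.5004, 0.24]
tcp_rot: [130.0, 88.7, 104.5]
wrist_force: [-0.3, 0.6, -0.2]
opening: 0.0849
```

```bash
cat >> h.py <<'E'
from scipy.spatial.transform import Rotation as Ro
def to(p):
    s=status.get_state();R=Ro.from_euler('xyz',s['tcp_rot'],degrees=True).as_matrix()
    print('t',s['t'],'j',np.round(s['joint_pos'],1),'tool x,y axis',R[:,0].round(3),R[:,1].round(3))
    print('pos',s['ee_pos'].round(4),'go mm',(R.T@(np.array(p)-s['ee_pos'])*1000).round(1),'F',s['wrist_force'].round(2),'M',s['wrist_torque'].round(3),s['opening'])
E
python3 -c "
from h import *
to([.588,-.049,.25])"
```

```text
t 1.8 j [-75.4  15.4  -8.9  67.1   0.  -49.9] tool x,y axis [-0.006  0.023 -1.   ] [0.431 0.902 0.018]
pos [ 0.1303 -0.5004  0.24  ] go mm [ -2.4 604.7 218.2] F [-0.33  0.64 -0.15] M [-0.078 -0.016 -0.031] 0.08490070185821345
```

step_arm:
  targets:
    - [[-1,55,20,0],[-1,55,20,0],[-1,55,20,0],[-1,55,20,0],[-1,55,20,0],[-1,55,20,0],[-1,55,20,0],[-1,55,20,0],[-1,55,20,0],[-1,55,20,0]]

```text
t: 3.05
ee_pos: [0.5656, -0.0897, 0.2546]
tcp_rot: [134.1, 88.7, 106.0]
wrist_force: [-0.8, -0.5, 0.2]
opening: 0.0849
```

```bash
python3 -c "
from h import *
to([.588,-.049,.19])"
```

```text
t 3.05 j [-9.6 19.9 -0.  70.6  1.2 18.5] tool x,y axis [-0.006  0.021 -1.   ] [0.471 0.882 0.016]
pos [ 0.5656 -0.0897  0.2546] go mm [65.3 45.4  1.6] F [-0.78 -0.49  0.22] M [-0.083  0.016 -0.011] 0.08492016376349809
```

step_arm:
  targets:
    - [[22,23,1,0],[22,22,1,0],[19,0,0,0],[-1,0,0,0]]

```text
t: 3.55
ee_pos: [0.5921, -0.0437, 0.1897]
tcp_rot: [136.4, 88.7, 108.0]
wrist_force: [-0.8, -0.4, -0.4]
opening: 0.0849
```

```bash
python3 - <<'E'
from h import *
to([.588,-.049,.19])
im,d,m=grab('wrist');cv2.imwrite('pics/w1.png',im[...,::-1]);np.savez('w1.npz',d=d,**{k:np.array(v) for k,v in m.items()})
f=240/np.tan(np.radians(m['fov_y']/2));T=np.linalg.inv(np.array(m['world_to_cam']))
v,u=np.mgrid[0:480,0:640];P=np.stack([(u-m['cx'])/f*d,(v-m['cy'])/f*d,d],-1)@T[:3,:3].T+T[:3,3]
for a,b in [(.108,.12),(.074,.088)]:
    q=P[(d>0)&(P[...,2]>a)&(P[...,2]<b)&(np.hypot(P[...,0]-.588,P[...,1]+.049)<.045)];print(a,len(q),np.percentile(q,1,axis=0).round(4),np.percentile(q,99,axis=0).round(4),np.median(q,0).round(4))
E
```

```text
t 3.55 j [-4.8 23.7 -4.1 62.8  1.2 23.6] tool x,y axis [-0.007  0.022 -1.   ] [0.476 0.879 0.016]
pos [ 0.5921 -0.0437  0.1897] go mm [-0.4 -6.6 -1.1] F [-0.79 -0.36 -0.4 ] M [-0.057  0.018 -0.015] 0.0848672486576985
0.108 1572 [ 0.575  -0.0648  0.1086] [ 0.6019 -0.0378  0.1163] [ 0.5877 -0.0509  0.1146]
0.074 3407 [ 0.5596 -0.08    0.0763] [ 0.617  -0.0225  0.0844] [ 0.5796 -0.0445  0.0827]
```

View pics/w1.png

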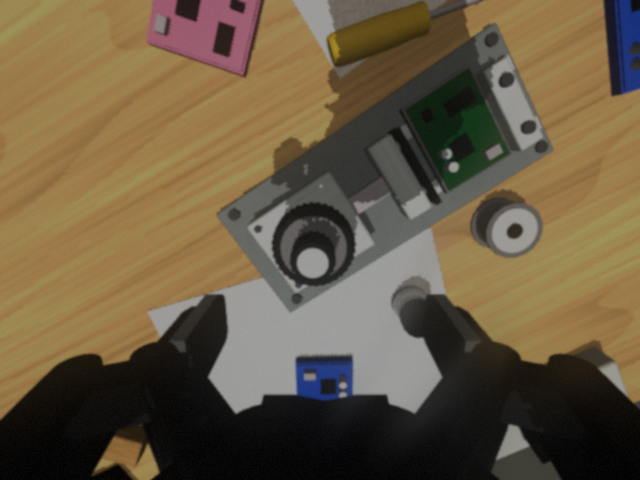

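The wrist view shows the wheel and knob at (313, 262), centred at (0.5884, −0.0512), and the flux jar clear of the fingers. Centring and coming down.

step_arm:
  targets:
    - [[0,-8,0,0],[20,-1,1,0],[22,0,0,0],[20,0,0,0],[20,-1,1,0],[10,0,0,0]]

```text
t: 4.35
ee_pos: [0.5931, -0.0577, 0.1049]
tcp_rot: [92.8, 88.8, 63.8]
wrist_force: [-0.3, 0.5, 0.0]
opening: 0.085
```

```bash
python3 -c "
from h import *
to([.5885,-.051,.073])"
```

```text
t 4.35 j [ -6.1  26.8 -12.5  50.3   1.1  22.9] tool x,y axis [ 0.009  0.019 -1.   ] [0.485 0.874 0.021]
pos [ 0.5931 -0.0577  0.1049] go mm [31.9  3.  -7.3] F [-0.25  0.5   0.01] M [-0.032  0.028 -0.002] 0.08504213334971539
```

step_arm:
  targets:
    - [[0,3,-6,0],[14,0,0,0],[14,0,0,0]]

```text
t: 4.72
ee_pos: [0.5911, -0.0522, 0.0785]
tcp_rot: [81.0, 88.7, 51.9]
wrist_force: [-0.0, 0.5, 0.6]
opening: 0.0852
```

```bash
python3 -c "
from h import *
to([.5885,-.051,.073])"
```

```text
t 4.725 j [ -5.6  27.8 -15.2  46.2   1.1  23.5] tool x,y axis [ 0.015  0.019 -1.   ] [0.486 0.874 0.023]
pos [ 0.5911 -0.0522  0.0785] go mm [ 5.4 -0.4 -2.9] F [-0.    0.54  0.58] M [-0.058  0.033 -0.019] 0.08515972922761268
```

step_arm:
  targets:
    - [[6,0,-4,0],[0,0,0,0]]

```text
t: 4.97
ee_pos: [0.5864, -0.0497, 0.0705]
tcp_rot: [87.3, 88.7, 58.2]
wrist_force: [-0.1, -0.9, 0.1]
opening: 0.0849
```

step_arm:
  targets:
    - [[0,0,0,0],[0,0,0,0],[0,0,0,0],[0,0,0,0]]
  jaw: 50
  grip_force: 40

```text
t: 5.48
ee_pos: [0.5871, -0.0486, 0.0713]
tcp_rot: [86.7, 88.6, 57.7]
wrist_force: [0.9, 1.4, -1.2]
opening: 0.059
```

```bash
python3 -c "
from h import *
to([.5885,-.051,.073])"
```

```text
t 5.475 j [ -5.4  27.9 -16.3  45.1   1.3  23.7] tool x,y axis [ 0.013  0.021 -1.   ] [0.486 0.874 0.025]
pos [ 0.5871 -0.0486  0.0713] go mm [-1.7 -1.4  2.4] F [ 0.89  1.39 -1.24] M [ 0.137 -0.035 -0.062] 0.05903937249128528
```

step_arm:
  targets:
    - [[0,0,0,5],[0,0,0,5],[0,0,0,5],[0,0,0,5]]

```text
t: 5.98
ee_pos: [0.5878, -0.0478, 0.0713]
tcp_rot: [106.9, 88.5, 57.4]
wrist_force: [0.2, 1.3, -1.4]
opening: 0.0588
```

```bash
python3 -c "
from h import *
to([.5885,-.051,.073])"
```

```text
t 5.975 j [ -5.3  27.9 -16.3  45.1   1.4  44.2] tool x,y axis [ 0.014  0.023 -1.   ] [0.761 0.648 0.026]
pos [ 0.5878 -0.0478  0.0713] go mm [-1.7 -1.5  2.8] F [ 0.22  1.3  -1.42] M [ 0.195 -0.017  0.181] 0.058768857473369365
```

step_arm:
  targets:
    - [[0,0,0,3],[0,0,0,3]]

```text
t: 6.22
ee_pos: [0.5881, -0.0476, 0.0714]
tcp_rot: [112.6, 88.4, 56.9]
wrist_force: [0.9, 1.6, -0.6]
opening: 0.0587
```

```bash
python3 -c "
from h import *
to([.5885,-.051,.073])"
```

```text
t 6.225 j [ -5.3  28.  -16.3  45.1   1.4  50.4] tool x,y axis [ 0.015  0.023 -1.   ] [0.826 0.563 0.025]
pos [ 0.5881 -0.0476  0.0714] go mm [-1.7 -1.5  3. ] F [ 0.9   1.64 -0.59] M [ 0.181 -0.094  0.115] 0.058709047554940434
```

step_arm:
  targets:
    - [[0,0,0,3]]

```text
t: 6.35
ee_pos: [0.5882, -0.0475, 0.0714]
tcp_rot: [115.5, 88.4, 56.8]
wrist_force: [0.2, 1.5, -1.3]
opening: 0.0588
```

```bash
python3 -c "
from h import *
to([.5885,-.051,.073])
im,d,m=grab('top');cv2.imwrite('pics/c2.png',cv2.resize(im[200:285,245:395,::-1],None,fx=5,fy=5,interpolation=cv2.INTER_CUBIC))"
```

```text
t 6.35 j [ -5.3  28.  -16.3  45.1   1.4  53.5] tool x,y axis [ 0.015  0.023 -1.   ] [0.855 0.518 0.025]
pos [ 0.5882 -0.0475  0.0714] go mm [-1.7 -1.5  3.1] F [ 0.17  1.51 -1.27] M [ 0.153 -0.02   0.16 ] 0.058786619176846217
```

View pics/c2.png

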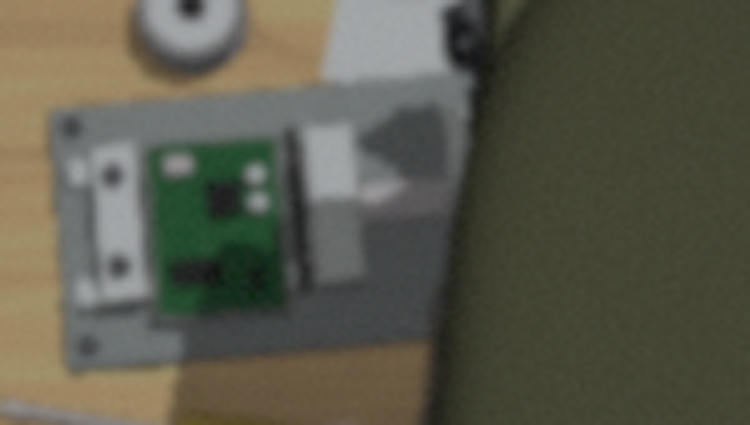

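The pad has moved about 6 mm. Roughly 7 mm of play remains (pad edge 288, board edge 280, then the gap at 140–150 to the stop). Free-turning Mz is about 0.15.

step_arm:
  targets:
    - [[0,0,0.4,4],[0,0,0.4,4],[0,0,0.4,4]]

```text
t: 6.78
ee_pos: [0.5889, -0.0472, 0.0714]
tcp_rot: [130.3, 88.3, 59.3]
wrist_force: [-0.7, 1.5, -1.0]
opening: 0.0589
```

```bash
python3 -c "
from h import *
to([.5885,-.051,.073])"
```

```text
t 6.775 j [ -5.4  28.  -16.2  45.1   1.5  65.6] tool x,y axis [ 0.015  0.026 -1.   ] [0.945 0.326 0.023]
pos [ 0.5889 -0.0472  0.0714] go mm [-1.7 -1.5  3.4] F [-0.7   1.54 -1.02] M [ 0.324 -0.079  0.203] 0.05886950465188986
```

step_arm:
  targets:
    - [[0,0,0.4,3],[0,0,0.4,3]]

```text
t: 7.02
ee_pos: [0.5892, -0.0471, 0.0714]
tcp_rot: [137.5, 88.2, 60.5]
wrist_force: [0.0, 2.9, -1.0]
opening: 0.059
```

```bash
python3 -c "
from h import *
to([.5885,-.051,.073])
im,d,m=grab('top');cv2.imwrite('pics/c3.png',cv2.resize(im[200:285,245:345,::-1],None,fx=7,fy=7,interpolation=cv2.INTER_CUBIC));to([.5885,-.051,.073])"
```

```text
t 7.025 j [ -5.4  28.  -16.1  45.1   1.6  71.6] tool x,y axis [ 0.015  0.027 -1.   ] [0.974 0.225 0.021]
pos [ 0.5892 -0.0471  0.0714] go mm [-1.7 -1.5  3.6] F [ 0.    2.91 -1.05] M [ 0.254 -0.191  0.116] 0.058988320727893936
t 7.075 j [ -5.4  28.  -16.1  45.1   1.6  71.7] tool x,y axis [ 0.015  0.027 -1.   ] [0.975 0.223 0.021]
pos [ 0.5892 -0.0472  0.0714] go mm [-1.7 -1.5  3.6] F [-0.38  2.86 -1.36] M [ 0.403 -0.163 -0.153] 0.0582699316996545
```

View pics/c3.png

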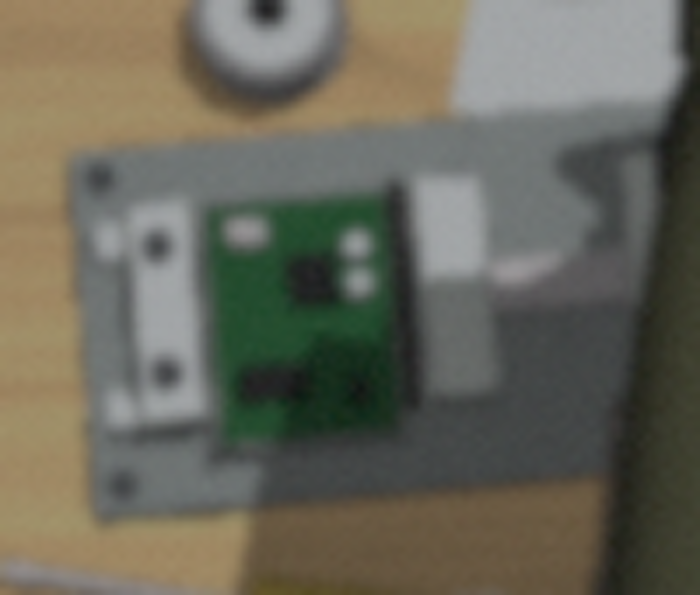

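```bash
cat > q.py <<'E'
from h import *
s=status.get_state();print(s['t'],'j6',s['joint_pos'][5].round(2),'tq6',s['joint_torque'][5].round(3),'M',s['wrist_torque'].round(3),'F',s['wrist_force'].round(1))
E
python3 q.py
```

```text
7.075 j6 71.68 tq6 0.038 M [ 0.403 -0.163 -0.153] F [-0.4  2.9 -1.4]
```

step_arm:
  targets:
    - [[0,0,0.4,3]]

```text
t: 7.2
ee_pos: [0.5894, -0.0472, 0.0714]
tcp_rot: [141.0, 88.2, 60.9]
wrist_force: [-0.0, 3.5, -0.6]
opening: 0.0588
```

```bash
python3 q.py
```

```text
7.2 j6 74.63 tq6 -0.268 M [ 0.285 -0.239  0.166] F [-0.   3.5 -0.6]
```

step_arm:
  targets:
    - [[0,0,0.4,3]]

```text
t: 7.32
ee_pos: [0.5895, -0.0471, 0.0714]
tcp_rot: [144.2, 88.1, 61.1]
wrist_force: [0.2, 3.0, -1.2]
opening: 0.0586
```

```bash
python3 q.py
```

```text
7.325 j6 77.59 tq6 -0.194 M [ 0.255 -0.324  0.109] F [ 0.2  3.  -1.2]
```

step_arm:
  targets:
    - [[0,0,0.4,3]]

```text
t: 7.45
ee_pos: [0.5897, -0.0471, 0.0714]
tcp_rot: [147.5, 88.1, 61.5]
wrist_force: [0.0, 3.3, -1.2]
opening: 0.0591
```

```bash
python3 q.py
```

```text
7.45 j6 80.55 tq6 -0.195 M [ 0.274 -0.327  0.127] F [ 0.   3.3 -1.2]
```

step_arm:
  targets:
    - [[0,0,0.4,3]]

```text
t: 7.58
ee_pos: [0.5899, -0.0471, 0.0714]
tcp_rot: [150.3, 88.0, 61.4]
wrist_force: [-0.1, 3.5, -2.1]
opening: 0.0587
```

```bash
python3 q.py
```

```text
7.575 j6 83.51 tq6 -0.138 M [ 0.256 -0.345  0.159] F [-0.1  3.5 -2.1]
```

step_arm:
  targets:
    - [[0,0,0.4,3]]

```text
t: 7.7
ee_pos: [0.59, -0.0471, 0.0714]
tcp_rot: [153.2, 88.0, 61.2]
wrist_force: [-0.6, 3.5, -1.7]
opening: 0.0587
```

```bash
python3 q.py
```

```text
7.7 j6 86.45 tq6 -0.069 M [ 0.203 -0.377  0.251] F [-0.6  3.5 -1.7]
```

step_arm:
  targets:
    - [[0,0,0.2,1.5]]

```text
t: 7.82
ee_pos: [0.5901, -0.0471, 0.0714]
tcp_rot: [154.3, 88.0, 61.0]
wrist_force: [-0.3, 2.3, -1.1]
opening: 0.0588
```

```bash
python3 q.py
```

```text
7.825 j6 87.89 tq6 0.166 M [ 0.088 -0.398  0.301] F [-0.3  2.3 -1.1]
```

step_arm:
  targets:
    - [[0,0,0.2,1]]

```text
t: 7.95
ee_pos: [0.5902, -0.0471, 0.0714]
tcp_rot: [155.2, 88.0, 60.9]
wrist_force: [-0.9, 2.7, -1.4]
opening: 0.0588
```

```bash
python3 q.py
```

```text
7.95 j6 88.85 tq6 0.213 M [ 0.151 -0.428  0.355] F [-0.9  2.7 -1.4]
```

step_arm:
  targets:
    - [[0,0,0,0]]

```text
t: 8.07
ee_pos: [0.5902, -0.0471, 0.0714]
tcp_rot: [155.2, 88.0, 60.8]
wrist_force: [-0.7, 2.4, -0.4]
opening: 0.0585
```

```bash
python3 q.py
```

```text
8.075 j6 88.84 tq6 0.121 M [ 0.066 -0.395  0.099] F [-0.7  2.4 -0.4]
```

step_arm:
  targets:
    - [[0,0,0,0]]

```text
t: 8.2
ee_pos: [0.5902, -0.0471, 0.0714]
tcp_rot: [155.1, 88.0, 60.8]
wrist_force: [-1.0, 2.8, -1.5]
opening: 0.0586
```

```bash
python3 q.py
```

```text
8.2 j6 88.83 tq6 0.106 M [ 0.12  -0.423  0.1  ] F [-1.   2.8 -1.5]
```

Torque rise since free turning is about 0.15–0.2 N m (12–17 N), so that's enough. Releasing.

step_arm:
  targets:
    - [[0,0,0,0],[-0.5,0,0,0],[-0.5,0,0,0],[-0.5,0,0,0],[-17,0,0,0],[-17,0,0,0],[-5,0,0,0]]
  jaw: 85

```text
t: 9.07
ee_pos: [0.5892, -0.0503, 0.1128]
tcp_rot: [154.4, 88.1, 59.9]
wrist_force: [0.5, 0.3, -1.0]
opening: 0.0851
```

```bash
python3 - <<'E'
from h import *
to([.590,-.0505,.1055])
im,d,m=grab('top');cv2.imwrite('pics/c4.png',cv2.resize(im[200:285,245:345,::-1],None,fx=7,fy=7,interpolation=cv2.INTER_CUBIC))
E
```

```text
t 9.075 j [ -5.7  25.8 -12.9  50.5   1.7  88.7] tool x,y axis [ 0.016  0.028 -0.999] [ 0.997 -0.078  0.014]
pos [ 0.5892 -0.0503  0.1128] go mm [7.3 0.7 0.4] F [ 0.51  0.26 -0.96] M [-0.016 -0.005 -0.029] 0.08507897531972737
```

View pics/c4.png

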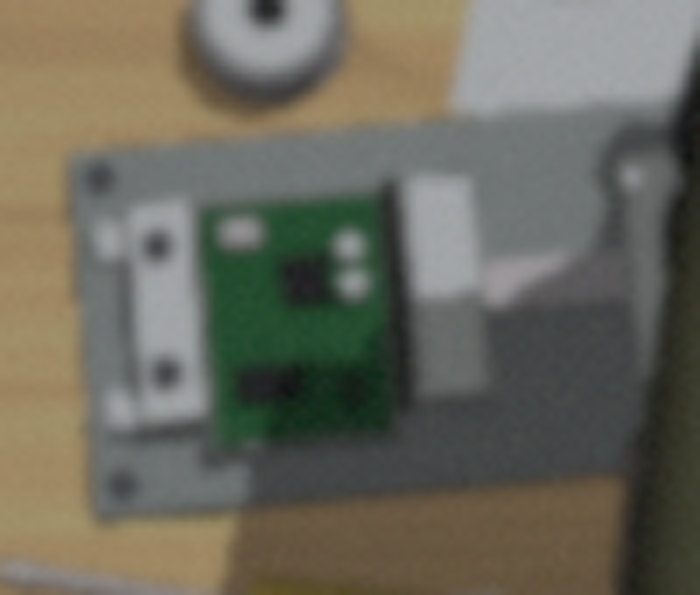

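The board has shifted about 2 mm to the left and now lies parallel to the stop (left edge at 205–215), with the pad against it. On to the lock knob.

step_arm:
  targets:
    - [[6.5,1,0.5,0],[0,0,0,0]]

```text
t: 9.38
ee_pos: [0.5897, -0.0506, 0.105]
tcp_rot: [156.4, 88.2, 62.0]
wrist_force: [-0.6, 0.0, -0.3]
opening: 0.0849
```

```bash
python3 -c "
from h import *
to([.590,-.0505,.106])"
```

```text
t 9.375 j [ -5.8  26.3 -13.4  49.6   1.7  88.7] tool x,y axis [ 0.015  0.028 -0.999] [ 0.997 -0.078  0.013]
pos [ 0.5897 -0.0506  0.105 ] go mm [-1.   0.3 -0.2] F [-0.65  0.02 -0.35] M [ 0.04   0.059 -0.073] 0.0848646665136199
```

step_arm:
  targets:
    - [[-1.5,0.3,0,0],[-0.5,0,0,0],[-0.5,0,0,0],[-0.5,0,0,0],[-0.3,0,0,0],[0,0,0,0]]
  jaw: 18
  grip_force: 60

```text
t: 10.12
ee_pos: [0.5896, -0.0507, 0.1069]
tcp_rot: [159.7, 88.2, 65.2]
wrist_force: [0.6, -0.5, 0.4]
opening: 0.0262
```

```bash
python3 q.py; python3 -c "
from h import *
to([.590,-.0505,.106])"
```

```text
10.125 j6 88.7 tq6 -0.006 M [ 0.006 -0.049  0.03 ] F [ 0.6 -0.5  0.4]
t 10.125 j [ -5.8  26.2 -13.1  50.    1.7  88.7] tool x,y axis [ 0.013  0.028 -1.   ] [ 0.997 -0.078  0.011]
pos [ 0.5896 -0.0507  0.1069] go mm [ 0.9  0.4 -0.2] F [ 0.6  -0.5   0.38] M [ 0.006 -0.049  0.03 ] 0.02623933659590227
```

step_arm:
  targets:
    - [[0,0,0,5],[0,0,0,5],[0,0,0,5],[0,0,0,4]]

```text
t: 10.62
ee_pos: [0.5896, -0.0507, 0.1069]
tcp_rot: [179.1, 88.2, 65.0]
wrist_force: [1.4, -0.2, -1.5]
opening: 0.0261
```

```bash
python3 q.py
```

```text
10.625 j6 108.29 tq6 -0.428 M [-0.061 -0.205  0.014] F [ 1.4 -0.2 -1.5]
```

step_arm:
  targets:
    - [[0,0,0,2.5],[0,0,0,2.5]]

```text
t: 10.88
ee_pos: [0.5896, -0.0507, 0.1069]
tcp_rot: [-176.1, 88.2, 64.6]
wrist_force: [0.5, 0.1, -2.1]
opening: 0.0265
```

```bash
python3 q.py
```

```text
10.875 j6 113.47 tq6 -0.27 M [-0.091 -0.21   0.033] F [ 0.5  0.1 -2.1]
```

step_arm:
  targets:
    - [[0,0,0,2.5],[0,0,0,2.5]]

```text
t: 11.12
ee_pos: [0.5896, -0.0507, 0.1069]
tcp_rot: [-171.3, 88.2, 64.4]
wrist_force: [0.9, -0.1, -1.9]
opening: 0.0264
```

```bash
python3 q.py
```

```text
11.125 j6 118.63 tq6 -0.269 M [-0.101 -0.213  0.014] F [ 0.9 -0.1 -1.9]
```

step_arm:
  targets:
    - [[0,0,0,2.5],[0,0,0,2.5]]

```text
t: 11.38
ee_pos: [0.5896, -0.0507, 0.1069]
tcp_rot: [-166.7, 88.2, 63.8]
wrist_force: [1.2, 0.1, -0.8]
opening: 0.0265
```

```bash
python3 q.py
```

```text
11.375 j6 123.75 tq6 0.06 M [-0.126 -0.246  0.307] F [ 1.2  0.1 -0.8]
```

step_arm:
  targets:
    - [[0,0,0,2],[0,0,0,2]]

```text
t: 11.62
ee_pos: [0.5895, -0.0507, 0.1069]
tcp_rot: [-162.9, 88.3, 63.5]
wrist_force: [0.4, 0.0, -2.1]
opening: 0.0268
```

```bash
python3 q.py
```

```text
11.625 j6 127.86 tq6 0.234 M [-0.187 -0.229  0.534] F [ 0.4  0.  -2.1]
```

step_arm:
  targets:
    - [[0,0,0,0],[0,0,0,0]]

```text
t: 11.88
ee_pos: [0.5896, -0.0507, 0.1069]
tcp_rot: [-163.2, 88.3, 63.2]
wrist_force: [1.4, 1.2, -2.0]
opening: 0.0261
```

```bash
python3 q.py
```

```text
11.875 j6 127.85 tq6 0.355 M [-0.217 -0.284  0.359] F [ 1.4  1.2 -2. ]
```

Lock torque is about 0.43–0.51 N m while turning and 0.36 holding, which is in the firm band. Releasing and backing off.

step_arm:
  targets:
    - [[0,0,0,0],[-0.5,0,0,0],[-0.5,0,0,0],[-0.5,0,0,0],[-0.5,0,0,0],[-15,0,0,0],[-25,0,0,0],[-30,0,0,0],[-30,0,0,0],[-10,0,0,0],[-1,0,0,0],[-1,0,0,0]]
  jaw: 85

```text
t: 13.38
ee_pos: [0.5874, -0.054, 0.2279]
tcp_rot: [-163.9, 88.2, 62.4]
wrist_force: [-0.7, -0.7, -0.4]
opening: 0.085
```

```bash
python3 - <<'E'
from h import *
to([.590,-.0505,.2])
im,d,m=grab('top');cv2.imwrite('pics/c5.png',cv2.resize(im[200:285,245:345,::-1],None,fx=7,fy=7,interpolation=cv2.INTER_CUBIC))
E
```

```text
t 13.375 j [ -6.1  21.4  -1.9  66.1   1.6 127.6] tool x,y axis [ 0.014  0.027 -1.   ] [ 0.723 -0.691 -0.009]
pos [ 0.5874 -0.054   0.2279] go mm [28.  -0.3 -3.5] F [-0.66 -0.72 -0.41] M [0.005 0.057 0.031] 0.08502874071777619
```

View pics/c5.png

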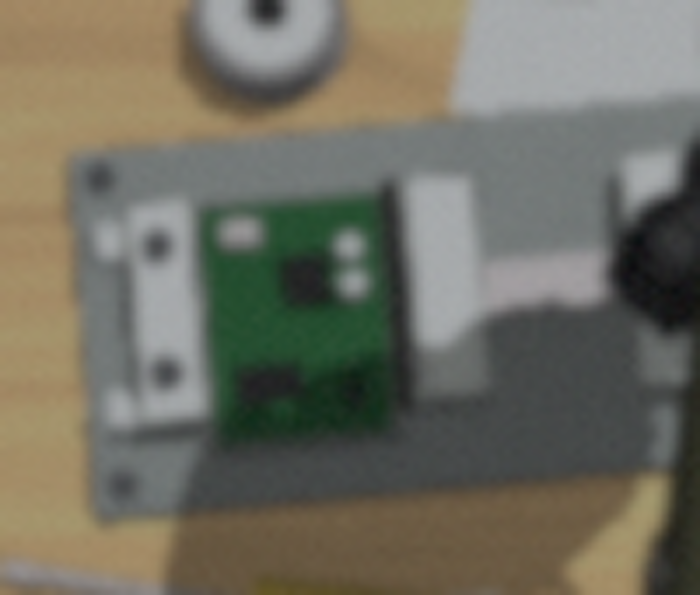

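The board, pad and stop look the same as right after clamping, and the arm is clear. Handing in.

```bash
python3 -c "
from rig import ticket
print(ticket.job_done())"
```

```text
the job is handed in; nothing more can be done
None
```

I clamped the board, tightened the lock knob and handed the job in at about 13.4 s of the 61 s. No verdict was reported.

- **Wheel:** I turned it about 65° clockwise. The torque rose from about 0.15 N m turning freely to 0.355 N m in the last step. That is about 0.2 N m, or up to about 17 N. Taking the noise and the given stiffness into account, I put the clamping at 12–17 N, so it may be above the 12 N asked for but below the 25 N limit.
- **Lock knob:** I turned it about 39° clockwise. It bound after about 30–35° and finished at about 0.43–0.53 N m while turning. Held still, it read 0.36 N m, just under the 0.38–0.6 N m band. I relied on the turning value.
- **Last checks:** The final top picture shows the board square against the stop with the pad on it, unchanged from right after clamping. The gripper was open and clear of everything. Of the bystanders, I only checked the solder reel in that last picture, and it had not moved; the gripper was kept away from the others.
- **Not confirmed:** Torque readings were noisy by about 0.04 N m, and standing readings disagreed with turning ones by about 0.25 N m. I could not measure the clamping force left after letting go of the wheel; the task gives it as about 8 N.

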